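# Load the label-tape dispenser and hold its tension arm back

## Task

Take the yellow roll of label tape out of its cradle, hang it over the steel spindle bar of the tape dispenser and let go of it. Then push the dispenser's sprung tension arm back past its ratchet click until it reaches its stop, and finish while still holding it pressed there, so that the tape can be threaded. Leave the timer, the reagent bottle and the carton where they are.

Things in the scene. Friction and masses are not known exactly. Their poses are not given: they have to be found in the camera images.
- roll_center (a point): Centre of the yellow tape roll, a rigid ring with a cardboard core: outside diameter 110 mm, hole diameter 70 mm (wall 20 mm), width 20 mm, about 0.12 kg. Its y axis is the axis of the hole (horizontal); it may be turned by any angle about that axis. At the start it stands on edge in the cradle, its centre 63 mm above the worktop.
- cradle: White fixed cradle of the roll, 130 x 50 mm, origin at the centre of its underside. Its two side walls run along its x axis, 38 mm high, 25 mm apart; the roll's axis lies along its y axis. Stops 22 mm high fore and aft keep the roll from rolling. Only lift the roll straight up.
- dispenser: Grey tape dispenser, fixed: base plate 250 x 150 x 12 mm; origin on the worktop, below the plate (plate from x = -155 to +95 mm, y = -75 to +75 mm). Its x axis points from the tension arm (front) to the spindle bar (back), y along the bar, z up. An upright post at y = -60 to -44 mm carries the bar; the post's top is 131 mm high.
- bar_mid (a point): Middle of the usable length of the spindle bar, on its axis, 125 mm above the worktop; axes as those of the dispenser. The bar is a horizontal steel rod, 12 mm in diameter, along y, held by the post on the -y side only: its usable length goes from the post 54 mm to the -y side of this point to the end disc 50 mm to the +y side. A roll that hangs on it has its centre 29 mm below this axis.
- bar_end (a point): Free end of the spindle bar, on its axis, with a black end disc 18 mm in diameter. The roll goes on from this side. The +y axis points away from the bar.
- roller (a point): Centre of the black rubber roller across the top of the tension arm, diameter 24 mm, 68 mm long along the dispenser's y axis, between two blue side bars (outside 84 mm). It is the place to push. It moves with the arm on an arc of radius 110 mm about a pivot at x = -70 mm, y = 0, z = 50 mm in the dispenser's frame; at rest it is at x = -108, z = 153 mm, at the stop at x = -37, z = 155 mm.
- tension_arm (a joint): Angle of the tension arm (rad): 0 at rest, leaning 0.35 rad to the front (-x of the dispenser), growing as it is pushed back (+x); the red pawl clicks in behind the tooth at about 0.45, the stop is at 0.65. A spring pushes it forward with about 4 N at the roller at rest and 10 N at the stop; let go after the click it falls back onto the pawl at about 0.39.
- timer_mid (a point): Bystander: white timer, 73 x 65 x 19 mm, half-way up. Leave it.
- reagent_mid (a point): Bystander: pale reagent bottle with a white cap, diameter 31 mm, 109 mm high, half-way up. Leave it.
- film_box_mid (a point): Bystander: blue carton, 60 x 118 x 56 mm, half-way up. Leave it.
Not all that is in view belongs to the job. Of the things shaped like the part that bears roll_center, the yellow one is meant.

How it is judged (in metres and radians):
On the way, in this order (a step that is already met when the one before it is completed fails the run):
1. the roll hangs on the spindle bar, let go (z of roll_center in the frame of bar_mid between -0.036 and -0.02 m and x of roll_center in the frame of bar_mid between -0.02 and 0.02 m and y of roll_center in the frame of bar_mid between -0.05 and 0.045 m and contact force between the fingers and tape_roll below 0.05 N and contact force between tape_roll and dispenser above 0.3 N), for 0.2 s.
2. the tension arm has been pushed back past its click (value of joint tension_arm above 0.47 rad), for 0.05 s.
At the end, for the whole second after the job is handed in: The fingers still press the tension arm (over 2 N) and hold it above 0.57 rad (stop 0.65), beyond the click; the roll hangs on the spindle bar, its centre 20 to 36 mm below the bar's axis, within 20 mm of it to front and back and between the post and the end disc, untouched by the fingers (value of joint tension_arm above 0.57 rad and contact force between the fingers and dispenser above 2 N and z of roll_center in the frame of bar_mid between -0.036 and -0.02 m and x of roll_center in the frame of bar_mid between -0.02 and 0.02 m and y of roll_center in the frame of bar_mid between -0.05 and 0.045 m and contact force between the fingers and tape_roll below 0.05 N); the arm keeps its last pose, push and grip.
It fails at once if the timer, the reagent bottle or the carton was displaced (distance of any of timer_mid, reagent_mid, film_box_mid from where it was at the start of the episode above 0.03 m).
It also fails if it takes over 51 s, if anything falls off the work surface, if the arm or the gripper's body presses on something with over 40 N, if the wrist force passes 120 N, or if a joint passes its speed limit or range.

## Robot

A 6-joint arm with a two-finger parallel gripper is mounted at the origin on a cart in front of the work surface, level with it; the furniture and walls round the work are solid. World frame = base frame: x ahead of the robot, y to its left, z up, the work surface at z = 0. Lengths are in mm, angles in rad, forces in N, time in s.
With the tool pointing down it reaches from about 275 to 1000 mm from the base axis. Payload 8.4 kg.
Tool frame: the origin (TCP) lies at the very end of the fingers, on their centre line; the grasp point (between the pads) lies 19 mm behind it (r.pinch_z is the distance from the TCP to the grasp point, in mm); z points along the fingers, y is the line along which they close (so a half turn about z gives the same grasp; the last joint's range is limited). The gripper opens to 85 mm and grips with 20 to 120 N. Pads are 22 mm wide; open, the fingers measure 114 mm over their backs; the gripper's body (76 mm by 85 mm) begins 54 mm behind the grasp point. The pads swing forward as they close: fully open they stand 13 mm farther back than shut.
Start: joints at [-1.261, 0.353, 1.633, -0, 1.155, -0.002], TCP at [191.731, -594.867, 231.281] pointing down, gripper open.
Joint ranges: [-2.63, 2.63], [-0.92, 2.1], [0.06, 2.66], [-1.3, 4.44], [0, 2.69], [-3.02, 3.02]. Speed limits (rad/s): [2.22, 2.22, 2.79, 3.14, 3.14, 3.14].

## Interface

Orientations are given as [roll, pitch, yaw] about the fixed x, y, z axes, in that order (R = Rz(yaw) Ry(pitch) Rx(roll)).
In Python, from rig import r gives the robot as it stands.
- The arm moves only by the tool carry_out, never from a script. Its argument "series" is a list of rows, each a list of 7 numbers: the turn, a rotation vector about the tool's x, y, z as a fraction of full scale, then the shift along the tool's x, y, z as a fraction of full scale, then the gripper command: -1 is fully open, 1 is shut, values between are in proportion. A call has 1 to 8 rows; each row is the pose to reach, as a shift and turn from the pose commanded when the call began, along the tool's axes at that moment, turning the shorter way round; what a row does not reach only later rows make up. Full scale, the value 1, is 0.25 m for a shift and pi rad for a turn. A row lasts 1/8 s, in which the tool goes at most 62.5 mm and 10.7 degrees, less where a joint would pass 70% of its speed; a pose out of reach is approached as far as the arm can. A call with a number of a shift or a turn outside -1 to 1 is refused whole. A call with a gripper value outside its range is refused whole. The fingers move at their own pace and stop on an object; "force" is the grip in N (left out, the last holds). Time passes only in rows, so rows that repeat a pose let the fingers close. It gives the time, the measured TCP pose, the force, the opening and the grip force at its end, in the units of the state.
- r.sense(): the state, without advancing time (a new reading comes with each control period).
- r.grab_frame(name): name is "side" or "top"; returns the picture (384x512x3 uint8, red, green, blue); there is no depth.
- r.get_calibration(name): a dict with "K" (3x3 intrinsics, pixels), "pose" (4x4, takes a point from camera to world coordinates). Camera axes: x right, y up, looking along -z (the intrinsics and any distortion apply to the point x, -y, -z); pixel columns grow to the right and rows downward; lengths in mm; the calibration is good to about 2 mm. A picture is of the moment at which its call begins. get_calibration takes no time and is no camera call.
- r.sign_off(): hands the job in; it is judged then, once.
Trained networks look in the newest picture that a camera, given by its name, has taken for a name from the list of things; names that differ only in an ending like _2 or _b are one class to them, and where a whole thing is asked for, a point or a joint stands for the part that bears it (a point fixed in the world has none). Each returns a list of dicts, best first, with "score" (0 to 1); they miss things now and then, are a little off and sometimes report something else, mostly with a low value. They report only what shows in the picture. A call takes as long as a camera call. They do not tell look-alikes from the thing itself.
- r.silhouettes(camera, label): "region" (384x512 bool, what is visible of it) and "position" ([row, column] in pixels, amid what is visible of it).
The state is a dict: "clock": time; "qpos": joint angles; "qvel": joint speeds; "joint_efforts": joint torques, N m; "eef_pos": TCP position; "tcp_rot": TCP orientation; "contact_force": force on the tool from outside, world axes, zero at the start; "wrist_torque": the same for the moment, N m; "opening": opening from 0.0 (shut) to 1.0 (fully open); "grasp_force": force on a finger pad.
Only numpy, scipy, OpenCV 4.12 (cv2) and the standard library are available. Lean on these libraries where they do the work, as an engineer would, in place of code of your own. Each camera call takes 0.05 s, during which the arm holds its last target. There are 200 camera calls.

## Working session

There is one attempt and no reset: what is moved stays moved. The work goes in short steps, Python scripts to look and compute and a tool call to move; the robot and the scene stay as the last step left them, time stands still between calls to the robot, and variables do not carry over. Pictures are saved under pics/ and viewed, at most 10 in all, crops included, and the job is handed in when it is done.

Besides the shell and the picture viewer there is one more tool, called after "Emit:" as name(argument=value, ...), one argument or row to a line, values as JSON. carry_out: Moves the arm, as the interface text tells. Its arguments: {"type":"object","properties":{"series":{"type":"array"},"force":{"type":"number"}},"required":["series"]}

```bash
mkdir -p pics; python3 - <<'E'
from rig import r
import cv2,numpy as np
for n in("side","top"):
    im=r.grab_frame(n); cv2.imwrite(f"pics/{n}0.png",im[:,:,::-1])
    c=r.get_calibration(n); print(n,c["K"],np.round(c["pose"],3).tolist(),[k for k in c])
    for l in("roll_center","cradle","dispenser","roller","tension_arm","timer_mid","reagent_mid","film_box_mid"):
        for d in r.silhouettes(n,l)[:3]:
            g=d["region"]; ys,xs=np.nonzero(g)
            print(l,round(d["score"],2),np.round(d["position"]),len(xs),xs.min(),xs.max(),ys.min(),ys.max(), im[g].mean(0).astype(int))
print(r.sense())
E
```

```text
side [[365.63630744   0.         257.6921855 ]
 [  0.         365.63630744 188.56141527]
 [  0.           0.           1.        ]] [[1.0, -0.001, -0.029, 506.343], [-0.024, 0.522, -0.853, -913.73], [0.016, 0.853, 0.521, 762.5], [0.0, 0.0, 0.0, 1.0]] ['K', 'pose']
roll_center 0.8 [277. 186.] 750 169 199 256 295 [  8 142 137]
roll_center 0.57 [190. 202.] 519 182 212 182 209 [ 11 136 132]
roll_center 0.54 [168. 252.] 281 245 261 156 180 [174  35  25]
dispenser 0.59 [242. 255.] 3366 212 296 195 266 [152 147 153]
dispenser 0.25 [214. 237.] 416 225 248 195 239 [ 76  88 110]
roller 0.62 [216. 236.] 344 225 247 197 238 [ 74  86 108]
tension_arm 0.73 [212. 236.] 432 225 247 196 238 [ 74  83 104]
timer_mid 0.77 [329. 214.] 770 198 231 311 340 [218 211 201]
timer_mid 0.39 [212. 236.] 381 225 247 195 238 [ 76  87 107]
film_box_mid 0.63 [203. 251.] 330 232 263 190 207 [204 197 184]
film_box_mid 0.17 [214. 235.] 380 226 247 196 238 [ 76  89 111]
top [[417.6786107    0.         254.56984485]
 [  0.         417.6786107  191.71320765]
 [  0.           0.           1.        ]] [[-0.092, 0.976, -0.2,
[... 742 characters left out ...]
qpos': array([-1.26138501e+00,  3.53007719e-01,  1.63340653e+00,  1.93698909e-05,
        1.15522053e+00, -2.36259468e-03]), 'qvel': array([-2.35979167e-03, -3.36417256e-06, -2.15314691e-04, -5.61464853e-04,
        5.07572662e-04, -1.50623934e-04]), 'joint_efforts': array([-9.85015913e-05, -6.05152917e+01, -3.42447495e+01, -5.03992752e-06,
        9.62603626e-04, -1.58015052e-06]), 'eef_pos': array([ 191.74245819, -594.85162868,  231.2733427 ]), 'tcp_rot': array([-3.14155057e+00, -1.78203547e-05,  3.11766092e-01]), 'contact_force': array([-0.40732735, -0.25163351, -0.15844321]), 'wrist_torque': array([-0.00040166, -0.00595832,  0.04089371]), 'grasp_force': 0.0, 'opening': 0.999155537431729}
```

```bash
python3 - <<'E'
import cv2
a=cv2.imread("pics/side0.png");b=cv2.imread("pics/top0.png")
cv2.imwrite("pics/s1.png",cv2.resize(a[140:350,140:400],(780,600*21*3//63+30),interpolation=cv2.INTER_CUBIC)) if 0 else cv2.imwrite("pics/s1.png",cv2.resize(a[140:340,130:390],None,fx=3,fy=3,interpolation=cv2.INTER_CUBIC))
cv2.imwrite("pics/t1.png",cv2.resize(b[110:270,140:400],None,fx=3,fy=3,interpolation=cv2.INTER_CUBIC))
E
```

```text
(no output)
```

View pics/s1.png

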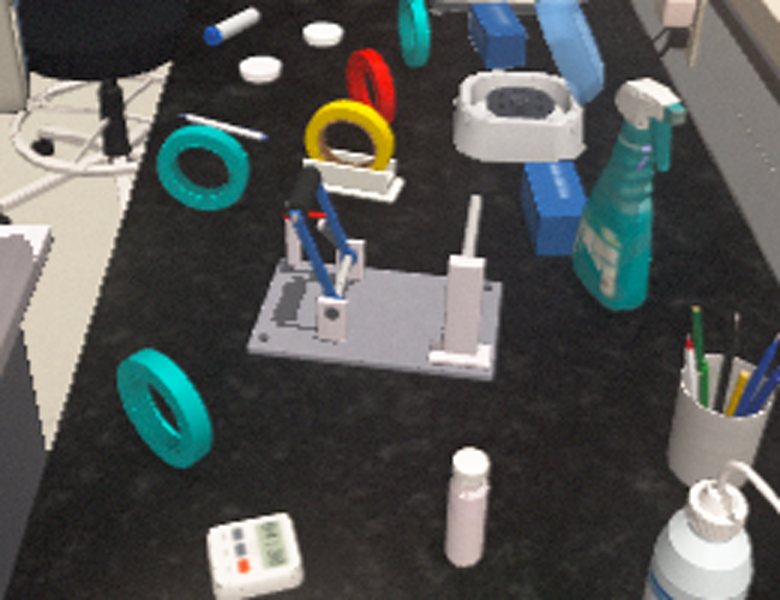

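View pics/t1.png

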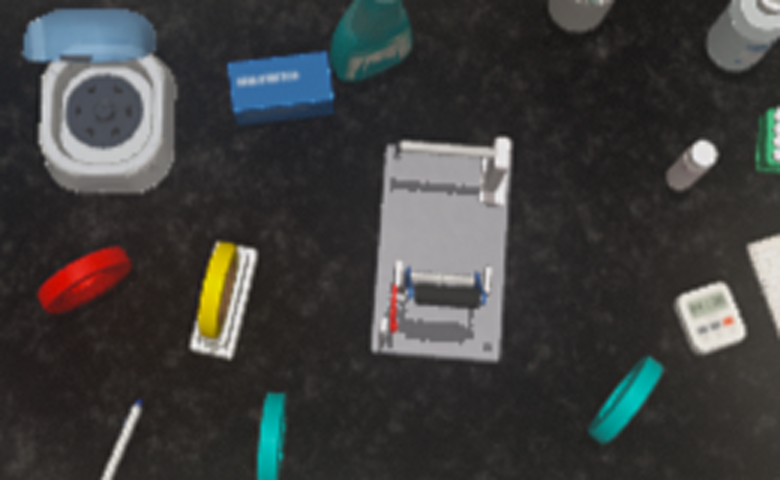

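```bash
cat > h.py <<'E'
import numpy as np,cv2
from rig import r
def proj(n,P):
    c=r.get_calibration(n);T=np.linalg.inv(c["pose"]);p=np.atleast_2d(P)@T[:3,:3].T+T[:3,3]
    p=p*[1,-1,-1];q=p@c["K"].T;return q[:,:2]/q[:,2:]
def Tr(P,x,y,a):
    P=np.atleast_2d(np.array(P,float));c,s=np.cos(a),np.sin(a)
    return np.c_[c*P[:,0]-s*P[:,1]+x,s*P[:,0]+c*P[:,1]+y,P[:,2]]
def hull(n,P,k=4):
    m=np.zeros((384*k,512*k),np.uint8);h=cv2.convexHull((proj(n,P)*k+k/2).astype(np.float32)).astype(np.int32)
    cv2.fillConvexPoly(m,h,1);return m
def ringmask(n,p,z=63,wall=True,k=4):
    x,y,a=p;t=np.linspace(0,2*np.pi,60)
    def C(R,w):return np.c_[R*np.cos(t),0*t+w,z+R*np.sin(t)]
    m=hull(n,Tr(np.r_[C(55,-10),C(55,10)],x,y,a))
    m&=1-(hull(n,Tr(C(35,-10),x,y,a))&hull(n,Tr(C(35,10),x,y,a)))
    if wall:
        W=[[i,j,kz] for i in(-65,65) for j in(-12.5,-20) for kz in(0,38)]
        m&=1-hull(n,Tr(W,x,y,a))
    return m
def yellow(im):
    h=cv2.cvtColor(im,cv2.COLOR_RGB2HSV);m=cv2.inRange(h,(20,130,80),(36,255,255))
    nn,l,s,c=cv2.connectedComponentsWithStats(m);i=[j for j in range(1,nn) if s[j,4]>100];return l,s,c,i
E
python3 - <<'E'
from h import *
from scipy.optimize import least_squares,minimize
o={"top":np.array([140,110]),"side":np.array([130,140])}
pts=[("top",(387,147),(95,75,12)),("top",(373,352),(-155,75,12)),("top",(498,358),(-155,-75,12)),
("side",(248,353),(-155,-75,12)),("side",(493,378),(95,-75,12)),("side",(501,283),(95,75,12)),("side",(283,262),(-155,75,12)),
("top",(400,148),(None,62,125)),("side",(474,197),(None,62,125)),("top",(503,143),(None,-52,131)),("top",(448,290),(-108,0,160))]
def f(p):
    e=[]
    for n,u,P in pts:
        P=[p[3] if v is None else v for v in P]
        e.append(proj(n,Tr(P,*p[:3]))[0]-(np.array(u)/3+o[n]))
    return np.ravel(e)
s=least_squares(f,[500,0,0,80],x_scale=[100,100,.1,50],loss="soft_l1");print("disp",np.round(s.x,3));print(np.round(s.fun.reshape(-1,2) if s.fun.size==22 else 0,1))
p=s.x
for nm,P in dict(bar_mid=(p[3],10,125),bar_end=(p[3],60,125),roller=(-108,0,153),rstop=(-37,0,155)).items():print(nm,Tr(P,*p[:3]).round(1))
M={}
for n in("side","top"):
    im=cv2.imread(f"pics/{n}0.png")[:,:,::-1].copy();l,ss,c,ii=yellow(im);print(n,[(ss[i].tolist(),c[i].round()) for i in ii])
    i=[j for j in ii if np.hypot(*(c[j]-((246,185) if n=="side" else (212,206))))<12][0]
    M[n]=cv2.resize((l==i).astype(np.uint8),None,fx=4,fy=4,interpolation=cv2.INTER_NEAREST)
def g(q):
    return sum(1-(ringmask(n,q)&M[n]).sum()/(ringmask(n,q)|M[n]).sum() for n in M)
b=min((minimize(g,[x,y,a],method="Nelder-Mead",options=dict(initial_simplex=[[x,y,a],[x+30,y,a],[x,y+30,a],[x,y,a+.2]])) for x,y in((480,220),(450,240)) for a in(-.3,0)),key=lambda s:s.fun)
print("roll",b.x,b.fun)
E
```

```text
disp [ 5.65488e+02 -2.62900e+01 -1.63000e-01  5.89370e+01]
[[ 0.  -1.9]
 [ 0.1 -1. ]
 [ 1.7 -0. ]
 [-0.7 -1.9]
 [ 0.6 -1.3]
 [ 0.3 -1.1]
 [-1.5 -1.5]
 [-0.1 -1.1]
 [ 0.1  0.3]
 [ 0.3  2.3]
 [ 0.8  0.8]]
bar_mid [[625.3 -26.  125. ]]
bar_end [[633.4  23.4 125. ]]
roller [[458.9  -8.8 153. ]]
rstop [[529.  -20.3 155. ]]
side [([231, 173, 31, 24, 313], array([247., 183.]))]
top [([205, 190, 14, 33, 246], array([211., 206.]))]Traceback (most recent call last):
  File "<stdin>", line 23, in <module>
  File "<stdin>", line 23, in <genexpr>
    res = _minimize_neldermead(fun, x0, args, callback, bounds=bounds,
                               **options)
    fxr = func(xr)
    fx = function(np.copy(x), *(wrapper_args + args))
  File "<stdin>", line 22, in g
  File "<stdin>", line 22, in <genexpr>
  File "h.py", line 16, in ringmask
    m&=1-(hull(n,Tr(C(35,-10),x,y,a))&hull(n,Tr(C(35,10),x,y,a)))
                                      ~~~~^^^^^^^^^^^^^^^^^^^^^^
  File "h.py", line 10, in hull
    m=np.zeros((384*k,512*k),np.uint8);h=cv2.convexHull((proj(n,P)*k+k/2).astype(np.float32)).astype(np.int32)
                                                         ~~~~^^^^^
  File "h.py", line 4, in proj
    c=r.get_calibration(n);T=np.linalg.inv(c["pose"]);p=np.atleast_2d(P)@T[:3,:3].T+T[:3,3]
ValueError: time passes only in moves, steps and waits
```

```bash
sed -i 's/^def proj/import functools\nCAL={n:r.get_calibration(n) for n in("side","top")}\ndef proj/; s/c=r.get_calibration(n);T/c=CAL[n];T/' h.py
python3 - <<'E'
from h import *
from scipy.optimize import minimize
M={}
for n in("side","top"):
    im=cv2.imread(f"pics/{n}0.png")[:,:,::-1].copy();l,ss,c,ii=yellow(im)
    M[n]=cv2.resize((l==ii[0]).astype(np.uint8),None,fx=4,fy=4,interpolation=cv2.INTER_NEAREST)
def g(q,ns=("side","top")):
    return sum(1-(ringmask(n,q)&M[n]).sum()/(ringmask(n,q)|M[n]).sum() for n in ns)
def run(ns): return min((minimize(g,[x,y,a],args=(ns,),method="Nelder-Mead",options=dict(maxiter=90,initial_simplex=[[x,y,a],[x+30,y,a],[x,y+30,a],[x,y,a+.2]])) for x,y in((480,230),(450,210)) for a in(-.3,-.05)),key=lambda s:s.fun)
for ns in(("side","top"),("top",),("side",)):
    b=run(ns);print(ns,b.x.round(3),b.fun)
E
```

```text
('side', 'top') [ 5.02328e+02  2.44132e+02 -2.81000e-01] 0.45646366333468846
('top',) [ 5.03611e+02  2.45009e+02 -2.95000e-01] 0.20489795918367348
('side',) [ 5.01125e+02  2.40682e+02 -2.58000e-01] 0.2102180279856818
```

Emit:
carry_out(
  series=[
    [0,0,0.189,0.73,-1,0,-1],
    [0,0,0.189,0.73,-1,0,-1],
    [0,0,0.189,0.73,-1,0,-1],
    [0,0,0.189,0.73,-1,0,-1],
    [0,0,0.189,0.73,-1,0,-1],
    [0,0,0.189,0.73,-1,0,-1],
    [0,0,0.189,0.73,-1,0,-1],
  ],
  force=40,
)

```text
clock: 1.78
eef_pos: [289.1, -301.4, 231.7]
tcp_rot: [3.141, -0.001, -0.281]
contact_force: [1.0, 0.2, -0.2]
opening: 0.999
grasp_force: 0.0
```

```bash
cat >> h.py <<'E'
def go(x,y,z,yaw):
    from scipy.spatial.transform import Rotation as R
    s=r.sense();A=R.from_euler("xyz",s["tcp_rot"]);B=R.from_euler("xyz",[np.pi,0,yaw])
    d=A.inv().apply(np.array([x,y,z])-s["eef_pos"])
    print("tcp",s["eef_pos"].round(1),s["tcp_rot"].round(3),"t",s["clock"],"F",s["contact_force"].round(1),"op",round(s["opening"],3),"q6",s["qpos"][5].round(2))
    print("turn",((A.inv()*B).as_rotvec()/np.pi).round(4),"shift",(d/250).round(4),"dist",np.linalg.norm(d).round())
E
python3 -c "
from h import *
go(473,251,231,-.281)"
```

```text
tcp [ 289.1 -301.4  231.7] [ 3.141e+00 -1.000e-03 -2.810e-01] t 1.775 F [ 1.   0.2 -0.2] op 0.999 q6 1.04
turn [ 0.0003 -0.0003  0.0001] shift [ 9.4400e-02 -2.3268e+00  6.0000e-04] dist 582.0
```

Emit:
carry_out(
  series=[
    [0,0,0,0.05,-1,0,-1],
    [0,0,0,0.05,-1,0,-1],
    [0,0,0,0.05,-1,0,-1],
    [0,0,0,0.05,-1,0,-1],
    [0,0,0,0.05,-1,0,-1],
  ],
)

```text
clock: 2.4
eef_pos: [372.0, -61.7, 231.5]
tcp_rot: [-3.141, -0.001, -0.277]
contact_force: [0.6, -0.0, 0.5]
opening: 0.997
grasp_force: 0.0
```

Emit:
carry_out(
  series=[
    [0,0,0,0.044,-1,0,-1],
    [0,0,0,0.044,-1,0,-1],
    [0,0,0,0.044,-1,0,-1],
    [0,0,0,0.044,-1,0,-1],
    [0,0,0,0.044,-1,0,-1],
  ],
)

```text
clock: 3.02
eef_pos: [452.9, 174.5, 231.1]
tcp_rot: [-3.141, -0.001, -0.281]
contact_force: [-0.9, -0.5, -0.8]
opening: 1.0
grasp_force: 0.0
```

Emit:
carry_out(
  series=[
    [0,0,0,0,-0.327,0.12,-1],
    [0,0,0,0,-0.327,0.12,-1],
    [0,0,0,0,-0.327,0.12,-1],
    [0,0,0,0,-0.327,0.12,-1],
  ],
)

```text
clock: 3.52
eef_pos: [473.3, 249.5, 201.3]
tcp_rot: [3.141, 0.0, -0.283]
contact_force: [-0.4, -0.2, 0.6]
opening: 0.997
grasp_force: 0.0
```

```bash
python3 - <<'E'
from h import *
go(473,251,76,-.281)
a=r.grab_frame("side");b=r.grab_frame("top")
def crop(im,P,w=60):
    u=proj(P[0],P[1])[0].astype(int);return cv2.resize(im[u[1]-w:u[1]+w,u[0]-w:u[0]+w,::-1],(400,400),interpolation=cv2.INTER_CUBIC)
cv2.imwrite("pics/g1.png",np.hstack([crop(a,("side",[502,243,100])),crop(b,("top",[502,243,100]))]))
E
```

```text
tcp [473.3 249.5 201.3] [ 3.141  0.    -0.283] t 3.525 F [-0.4 -0.2  0.6] op 0.997 q6 2.34
turn [ 0.0003  0.0001 -0.0007] shift [-0.0026 -0.006   0.5014] dist 125.0
```

View pics/g1.png

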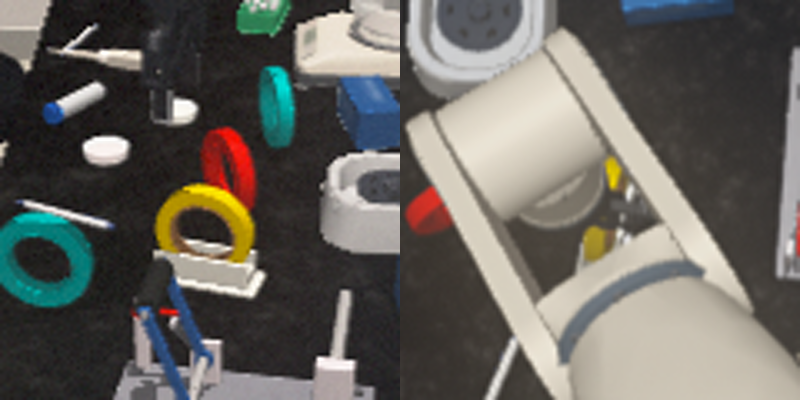

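Emit:
carry_out(
  series=[
    [0,0,0,0,-0.006,0.5,-1],
    [0,0,0,0,-0.006,0.5,-1],
    [0,0,0,0,-0.006,0.5,-1],
    [0,0,0,0,-0.006,0.5,0.1],
    [0,0,0,0,-0.006,0.5,0.3],
    [0,0,0,0,-0.006,0.5,0.4],
    [0,0,0,0,-0.006,0.5,0.4],
  ],
  force=20,
)

```text
clock: 4.5
eef_pos: [474.1, 253.0, 77.4]
tcp_rot: [-3.14, -0.001, -0.282]
contact_force: [-0.5, 0.2, 0.3]
opening: 0.298
grasp_force: 0.0
```

Emit:
carry_out(
  series=[
    [0,0,0,0,0,0,0.5],
    [0,0,0,0,0,0,0.6],
    [0,0,0,0,0,0,0.7],
    [0,0,0,0,0,0,0.8],
  ],
)

```text
clock: 5.0
eef_pos: [473.6, 252.6, 76.6]
tcp_rot: [3.141, 0.0, -0.282]
contact_force: [-2.0, -1.7, 5.5]
opening: 0.234
grasp_force: 19.4
```

```bash
python3 - <<'E'
from h import *
go(473,251,76,-.281)
s=r.sense();print(s["grasp_force"],s["wrist_torque"])
E
```

```text
tcp [473.6 252.6  76.6] [ 3.141  0.    -0.282] t 5.0 F [-2.  -1.7  5.5] op 0.234 q6 2.34
turn [ 0.0001  0.     -0.0003] shift [-0.0004  0.0068  0.0024] dist 2.0
19.37068116260889 [-0.47158527  0.25893655 -0.05122892]
```

Emit:
carry_out(
  series=[
    [0,0,0,0,0,0,1],
    [0,0,0,0,0,-0.05,1],
    [0,0,0,0,0,-0.15,1],
    [0,0,0,0,0,-0.3,1],
    [0,0,0,0,0,-0.4,1],
    [0,0,0,0,0,-0.4,1],
  ],
  force=40,
)

```text
clock: 5.75
eef_pos: [474.7, 253.5, 178.5]
tcp_rot: [-3.139, -0.003, -0.282]
contact_force: [0.2, -1.1, -1.4]
opening: 0.227
grasp_force: 38.8
```

```bash
python3 - <<'E'
from h import *
go(633,30,176,-.163)
s=r.sense();print(s["grasp_force"],s["wrist_torque"])
a=r.grab_frame("side");b=r.grab_frame("top")
cv2.imwrite("pics/sa.png",a[:,:,::-1]);cv2.imwrite("pics/ta.png",b[:,:,::-1])
def crop(im,P,w=60):
    u=proj(P[0],P[1])[0].astype(int);return cv2.resize(im[u[1]-w:u[1]+w,u[0]-w:u[0]+w,::-1],(400,400),interpolation=cv2.INTER_CUBIC)
cv2.imwrite("pics/g2.png",np.hstack([crop(a,("side",[502,243,163])),crop(b,("top",[565,0,60]))]))
for nm,n,P in(("barend","side",(633,23,125)),("barmid","side",(625,-26,125)),("barend","top",(633,23,125)),("barmid","top",(625,-26,125))):
    print(nm,n,proj(n,P).round(1))
E
```

```text
tcp [474.7 253.5 178.5] [-3.139e+00 -3.000e-03 -2.820e-01] t 5.75 F [ 0.2 -1.1 -1.4] op 0.227 q6 2.34
turn [-0.0009 -0.001  -0.0379] shift [0.8567 0.6824 0.0102] dist 274.0
38.76103940683947 [-0.006766    0.02849348 -0.03184831]
barend side [[288.  206.4]]
barmid side [[286.9 215.6]]
barend top [[274.  158.3]]
barmid top [[289.  159.3]]
```

View pics/g2.png

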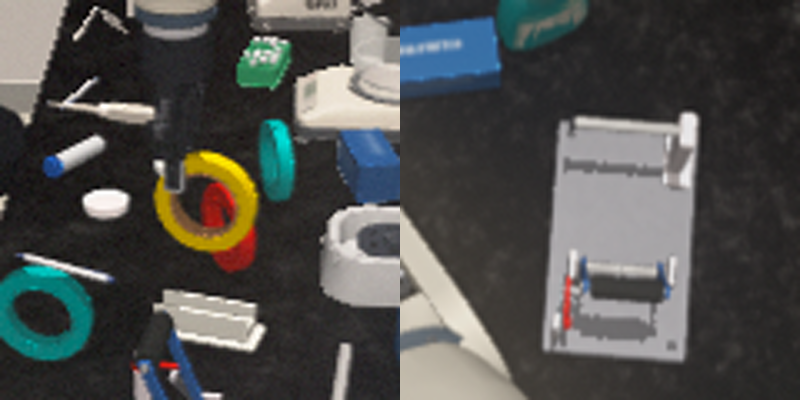

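```bash
python3 - <<'E'
from h import *
go(612,77.5,178,-.16)
E
```

```text
tcp [473.3 252.6 176. ] [ 3.141  0.    -0.282] t 5.85 F [ 0.1 -0.1 -2. ] op 0.227 q6 2.34
turn [ 0.      0.0001 -0.0388] shift [ 0.728   0.5183 -0.0083] dist 223.0
```

Emit:
carry_out(
  series=[
    [0,0,-0.01,0.15,0.1,0,1],
    [0,0,-0.02,0.3,0.21,0,1],
    [0,0,-0.03,0.45,0.32,0,1],
    [0,0,-0.039,0.6,0.43,0,1],
    [0,0,-0.039,0.728,0.518,0,1],
    [0,0,-0.039,0.728,0.518,0.1,1],
    [0,0,-0.039,0.728,0.518,0.19,1],
    [0,0,-0.039,0.728,0.518,0.19,1],
  ],
)

```text
clock: 6.85
eef_pos: [610.0, 77.3, 125.5]
tcp_rot: [3.14, 0.006, -0.16]
contact_force: [-0.8, -0.4, -1.5]
opening: 0.226
grasp_force: 40.1
```

```bash
python3 - <<'E'
from h import *
from scipy.optimize import minimize
a=r.grab_frame("side")
l,ss,c,ii=yellow(a);i=max(ii,key=lambda j:ss[j,4]);M=cv2.resize((l==i).astype(np.uint8),None,fx=4,fy=4,interpolation=cv2.INTER_NEAREST)
go(612,77.5,128,-.16);s=r.sense();T=s["eef_pos"];yw=s["tcp_rot"][2]
Y=T[1]+30*np.sin(yw)
def g(q):
    m=ringmask("side",[q[0],Y,yw],z=q[1],wall=False);return 1-(m&M).sum()/(m|M).sum()
x,z=T[0]+30,T[2]-13
b=minimize(g,[x,z],method="Nelder-Mead",options=dict(initial_simplex=[[x,z],[x+10,z],[x,z+10]]))
print("centre",b.x,Y,b.fun,"rel tcp",b.x-T[[0,2]])
u=proj("side",[x,Y,z])[0].astype(int);w=45
cv2.imwrite("pics/g3.png",cv2.resize(a[u[1]-w:u[1]+w,u[0]-w-15:u[0]+w+15,::-1],(800,600),interpolation=cv2.INTER_CUBIC))
print(u, proj("side",[[633.4,23.4,125],[b.x[0],Y,b.x[1]]]).round(1))
E
```

```text
tcp [611.1  77.6 127.1] [ 3.141  0.004 -0.159] t 6.9 F [ 0.4 -0.4 -1.9] op 0.227 q6 1.85
turn [0.0003 0.0011 0.0002] shift [ 0.0037 -0.0002 -0.0036] dist 1.0
centre [641.67517829 109.50818418] 72.82722000828271 0.5434613892122624 rel tcp [ 30.60171897 -17.59090262]
[288 200] [[288.1 206.3]
 [288.9 201.7]]
```

View pics/g3.png

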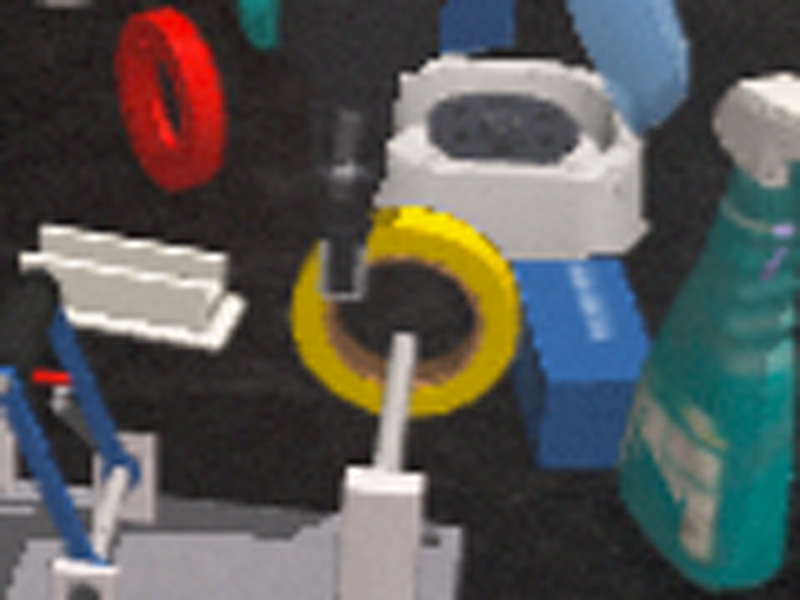

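Emit:
carry_out(
  series=[
    [0,0,0,0,0.07,-0.02,1],
    [0,0,0,0,0.14,-0.02,1],
    [0,0,0,0,0.21,-0.02,1],
    [0,0,0,0,0.28,-0.02,1],
    [0,0,0,0,0.34,-0.02,1],
    [0,0,0,0,0.39,-0.02,1],
    [0,0,0,0,0.39,-0.02,1],
  ],
)

```text
clock: 7.78
eef_pos: [596.7, -19.4, 133.7]
tcp_rot: [3.142, 0.0, -0.161]
contact_force: [-0.0, -0.5, -1.0]
opening: 0.227
grasp_force: 40.2
```

```bash
python3 - <<'E'
from h import *
go(596,-20,110,-.16)
a=r.grab_frame("side");b=r.grab_frame("top")
def crop(im,P,w=40):
    u=proj(P[0],P[1])[0].astype(int);return cv2.resize(im[u[1]-w:u[1]+w,u[0]-w:u[0]+w,::-1],(400,400),interpolation=cv2.INTER_CUBIC)
cv2.imwrite("pics/g4.png",np.hstack([crop(a,("side",[625,-25,112])),crop(b,("top",[625,-25,112]))]))
E
```

```text
tcp [596.7 -19.4 133.7] [ 3.142  0.    -0.161] t 7.775 F [-0.  -0.5 -1. ] op 0.227 q6 1.7
turn [ 0.      0.0001 -0.0002] shift [-0.0026  0.0027  0.0949] dist 24.0
```

View pics/g4.png

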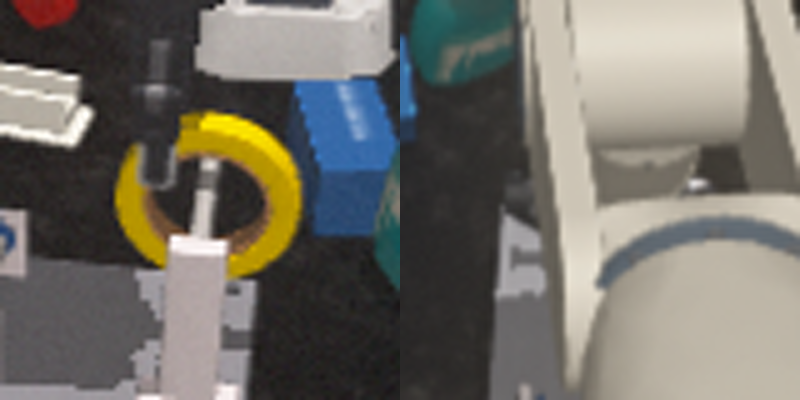

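Emit:
carry_out(
  series=[
    [0,0,0,0,0,0.03,1],
    [0,0,0,0,0,0.055,1],
    [0,0,0,0,0,0.07,1],
    [0,0,0,0,0,0.07,1],
  ],
)

```text
clock: 8.38
eef_pos: [596.6, -18.4, 115.7]
tcp_rot: [3.142, 0.001, -0.159]
contact_force: [0.2, -0.3, -2.1]
opening: 0.226
grasp_force: 40.2
```

Emit:
carry_out(
  series=[
    [0,0,0,0,0,0.008,1],
    [0,0,0,0,0,0.008,1],
  ],
)

```text
clock: 8.62
eef_pos: [596.9, -18.5, 114.3]
tcp_rot: [-3.142, 0.0, -0.159]
contact_force: [-0.3, -0.2, -1.1]
opening: 0.227
grasp_force: 40.2
```

Emit:
carry_out(
  series=[
    [0,0,0,0,0,0.008,1],
    [0,0,0,0,0,0.008,1],
  ],
)

```text
clock: 8.88
eef_pos: [596.8, -18.6, 112.2]
tcp_rot: [-3.142, 0.0, -0.16]
contact_force: [0.3, -0.3, -1.6]
opening: 0.227
grasp_force: 40.2
```

Emit:
carry_out(
  series=[
    [0,0,0,0,0,0.008,1],
    [0,0,0,0,0,0.008,1],
  ],
)

```text
clock: 9.12
eef_pos: [597.1, -18.5, 110.6]
tcp_rot: [-3.142, -0.0, -0.159]
contact_force: [-1.1, -0.1, 1.5]
opening: 0.229
grasp_force: 40.5
```

Emit:
carry_out(
  series=[
    [0,0,0,0,0,0,0.4],
    [0,0,0,0,0,0,0.2],
    [0,0,0,0,0,0,0],
    [0,0,0,0,0,0,0],
    [0,0,0,0,0,0,0],
    [0,0,0,0,0,0,0],
  ],
)

```text
clock: 9.88
eef_pos: [596.9, -18.5, 110.3]
tcp_rot: [-3.142, -0.0, -0.159]
contact_force: [0.1, -1.2, -0.0]
opening: 0.504
grasp_force: 0.0
```

Emit:
carry_out(
  series=[
    [0,0,0,0,0,-0.1,0],
    [0,0,0,0,0,-0.2,0],
    [0,0,0,0,0,-0.35,0],
    [0,0,0,0,0,-0.5,0],
    [0,0,0,0,0,-0.5,0],
  ],
)

```text
clock: 10.5
eef_pos: [598.7, -18.6, 238.5]
tcp_rot: [-3.141, -0.006, -0.159]
contact_force: [0.2, 0.8, 0.4]
opening: 0.498
grasp_force: 0.0
```

```bash
python3 - <<'E'
from h import *
p=(565.5,-26.3,-.163)
Q=Tr((-190,0,245),*p)[0];print(Q)
go(*Q,-.16)
a=r.grab_frame("side")
def crop(im,P,w=45):
    u=proj(P[0],P[1])[0].astype(int);return cv2.resize(im[u[1]-w:u[1]+w,u[0]-w:u[0]+w,::-1],(500,500),interpolation=cv2.INTER_CUBIC)
cv2.imwrite("pics/g5.png",crop(a,("side",[600,-25,112])))
E
```

```text
[378.01847148   4.53304175 245.        ]
tcp [598.7 -18.6 238.5] [-3.141 -0.006 -0.159] t 10.5 F [0.2 0.8 0.4] op 0.498 q6 1.7
turn [-0.0002 -0.0018  0.0002] shift [-0.8862  0.0487 -0.031 ] dist 222.0
```

View pics/g5.png

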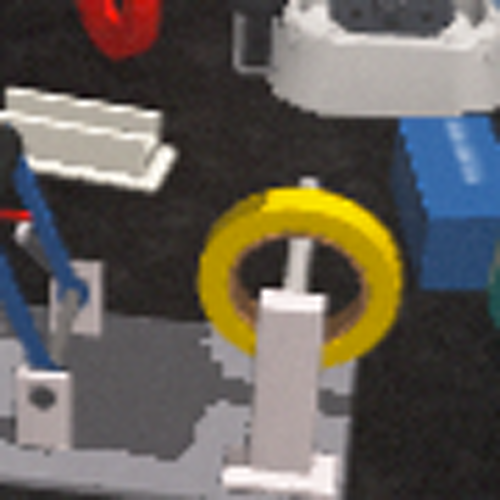

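Emit:
carry_out(
  series=[
    [0,0,0,-0.8,0.05,0,1],
    [0,0,0,-0.8,0.05,0,1],
    [0,0,0,-0.8,0.05,0,1],
    [0,0,0,-0.8,0.05,0,1],
    [0,0,0,-0.8,0.05,0,1],
    [0,0,0,-0.8,0.05,0.2,1],
    [0,0,0,-0.8,0.05,0.4,1],
    [0,0,0,-0.8,0.05,0.4,1],
  ],
)

```text
clock: 11.55
eef_pos: [396.2, 0.8, 132.6]
tcp_rot: [3.141, 0.007, -0.16]
contact_force: [0.4, -0.6, 0.7]
opening: -0.002
grasp_force: 0.0
```

```bash
python3 - <<'E'
from h import *
p=(565.5,-26.3,-.163)
Q=Tr((-132,0,140),*p)[0];print(Q)
go(*Q,-.16)
a=r.grab_frame("side");b=r.grab_frame("top")
def crop(im,P,w=40):
    u=proj(P[0],P[1])[0].astype(int);return cv2.resize(im[u[1]-w:u[1]+w,u[0]-w:u[0]+w,::-1],(400,400),interpolation=cv2.INTER_CUBIC)
cv2.imwrite("pics/g6.png",np.hstack([crop(a,("side",[450,-10,140])),crop(b,("top",[450,-10,140]))]))
E
```

```text
[435.24967492  -4.87914994 140.        ]
tcp [396.2   0.8 132.6] [ 3.141  0.007 -0.16 ] t 11.55 F [ 0.4 -0.6  0.7] op -0.002 q6 1.73
turn [0.0003 0.0022 0.0001] shift [ 0.1575 -0.0025 -0.0307] dist 40.0
```

View pics/g6.png

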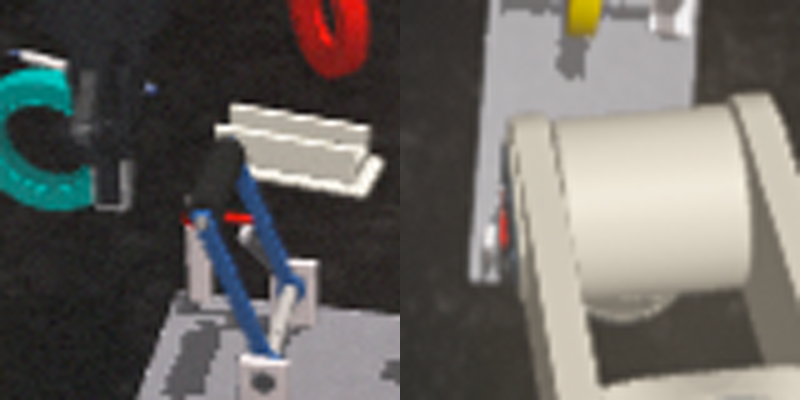

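Emit:
carry_out(
  series=[
    [0,0,0,0.06,0,0,1],
    [0,0,0,0.12,0,0,1],
    [0,0,0,0.17,0,0,1],
    [0,0,0,0.2,0,0,1],
    [0,0,0,0.2,0,0,1],
  ],
)

```text
clock: 12.28
eef_pos: [446.5, -7.2, 135.3]
tcp_rot: [3.141, 0.003, -0.16]
contact_force: [-6.6, 1.1, 1.4]
opening: -0.0
grasp_force: 2.7
```

Emit:
carry_out(
  series=[
    [0,0,0,0.04,0,0,1],
    [0,0,0,0.08,0,0,1],
    [0,0,0,0.12,0,0,1],
    [0,0,0,0.15,0,0,1],
    [0,0,0,0.18,0,0,1],
    [0,0,0,0.18,0,0,1],
  ],
)

```text
clock: 13.02
eef_pos: [490.2, -14.4, 135.0]
tcp_rot: [3.141, 0.004, -0.16]
contact_force: [-8.1, 0.8, 5.6]
opening: -0.004
grasp_force: 4.0
```

Emit:
carry_out(
  series=[
    [0,0,0,0.01,0,0,1],
    [0,0,0,0.02,0,0,1],
    [0,0,0,0.03,0,0,1],
    [0,0,0,0.03,0,0,1],
  ],
)

```text
clock: 13.52
eef_pos: [496.6, -15.5, 134.7]
tcp_rot: [3.141, 0.005, -0.16]
contact_force: [-8.6, 1.2, 3.3]
opening: 0.001
grasp_force: 4.3
```

Emit:
carry_out(
  series=[
    [0,0,0,0.012,0,0,1],
    [0,0,0,0.02,0,0,1],
    [0,0,0,0.02,0,0,1],
  ],
)

```text
clock: 13.9
eef_pos: [500.7, -16.2, 134.2]
tcp_rot: [3.141, 0.007, -0.16]
contact_force: [-9.5, 0.4, -1.4]
opening: -0.0
grasp_force: 4.7
```

Emit:
carry_out(
  series=[
    [0,0,0,0.012,0,0,1],
    [0,0,0,0.012,0,0,1],
  ],
)

```text
clock: 14.15
eef_pos: [503.2, -16.7, 133.9]
tcp_rot: [3.141, 0.008, -0.16]
contact_force: [-10.2, 0.4, -2.3]
opening: -0.002
grasp_force: 4.9
```

Emit:
carry_out(
  series=[
    [0,0,0,0.01,0,0,1],
    [0,0,0,0.01,0,0,1],
  ],
)

```text
clock: 14.4
eef_pos: [505.1, -17.0, 133.6]
tcp_rot: [3.141, 0.009, -0.16]
contact_force: [-11.3, 1.0, -4.4]
opening: 0.002
grasp_force: 5.3
```

Emit:
carry_out(
  series=[
    [0,0,0,0.01,0,0,1],
    [0,0,0,0.01,0,0,1],
  ],
)

```text
clock: 14.65
eef_pos: [505.4, -17.1, 133.4]
tcp_rot: [3.14, 0.014, -0.16]
contact_force: [-18.8, 2.7, 2.8]
opening: 0.001
grasp_force: 9.5
```

```bash
python3 - <<'E'
from h import *
a=r.grab_frame("side")
u=proj("side",[570,-25,112])[0].astype(int);w=45
cv2.imwrite("pics/g7.png",cv2.resize(a[u[1]-w:u[1]+w,u[0]-w:u[0]+w,::-1],(500,500),interpolation=cv2.INTER_CUBIC))
E
```

```text
(no output)
```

View pics/g7.png

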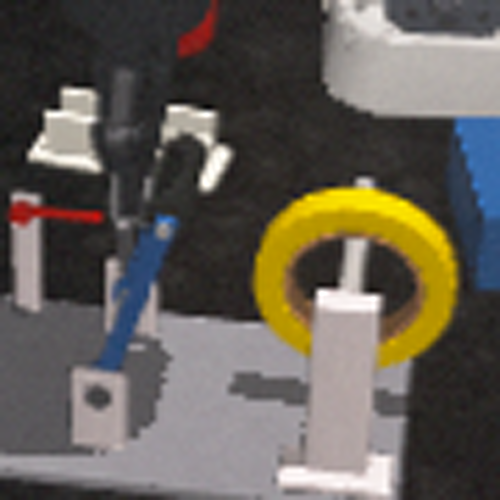

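The picture shows the arm leaning back at its stop with the fingers on the roller (about 150,190), and the roll hanging free on the bar (355,280).

```bash
python3 -c "
from rig import r
print(r.sign_off())"
```

```text
the job is handed in; nothing more can be done
None
```

The job is handed in: the yellow roll hangs free on the spindle bar, and the fingers hold the tension arm at its stop with about 19 N; no verdict came back.

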